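# Ready the weighing stand and pop the biscuit tub

### The arm

A 6-joint arm with a two-finger parallel gripper is mounted at the origin on the work surface. World frame = base frame: x ahead of the robot, y to its left, z up, the work surface at z = 0. Lengths are in m, angles in rad, forces in N, time in s.
With the tool pointing down it reaches from about 0.35 to 0.775 m from the base axis. Payload 7.3 kg.
Tool frame: the origin (TCP) lies at the very end of the fingers, on their centre line; the grasp point (between the pads) lies 19 mm behind it; z points along the fingers, y is the line along which they close (so a half turn about z gives the same grasp; the last joint's range is limited). The gripper opens to 92 mm and grips with 3 to 60 N. Pads are 19 mm wide; open, the fingers measure 130 mm over their backs; the gripper's body (75 mm by 190 mm) begins 47 mm behind the grasp point.
Start: joints at [1.176, 0.342, 1.524, -0, 1.275, -0.146], TCP at [0.129, 0.509, 0.188] pointing down, gripper open.
Joint ranges: [-2.53, 2.53], [-0.77, 2.02], [0.04, 2.7], [-1, 4.14], [0.28, 2.66], [-3.11, 3.11]. Speed limits (rad/s): [2.57, 2.57, 3.14, 3.14, 3.14, 3.14].

### API

Orientations are given as [roll, pitch, yaw] about the fixed x, y, z axes, in that order (R = Rz(yaw) Ry(pitch) Rx(roll)).
In Python, from cell import robot gives the robot as it stands.
- The arm moves only by the tool apply_moves, never from a script. Its argument "motion" is text: rows parted by semicolons, each of 7 numbers parted by spaces: the opening in per cent of the stroke, from 0 (shut) to 100 (fully open), then the shift along the tool's x, y, z in cm, then the turn, a rotation vector about the tool's x, y, z in rad. A call has 1 to 20 rows; each row shifts and turns the commanded pose from where the row before left it, along the tool's axes as they then stand; what a row does not reach is not made up. A row lasts 1/8 s, in which the tool goes at most 62.5 mm and 10.7 degrees, less where a joint would pass 70% of its speed; a pose out of reach is approached as far as the arm can. A call with a gripper value outside its range is refused whole. The fingers move at their own pace and stop on an object; "force" is the grip in N (left out, the last holds). Time passes only in rows, so rows that do not move let the fingers close. It gives the time, the measured TCP pose, the force, the opening and the grip force at its end, in the units of the state.
- robot.observe(): the state, without advancing time (a new reading comes with each control period).
- robot.read_camera(name): name is "scene" or "top"; returns a dict with "img" (420x560x3 uint8, red, green, blue), "fovy" (degrees; the focal length in pixels is half the picture's height over the tangent of half this angle, whatever the lens; pixels are square), "cx", "cy" (the principal point, pixels), "k1" (the pictures are not rectified: a ray, as slopes to the right and down, at radius r is drawn at 1 + k1 r^2 times it, then the intrinsics apply), "R" (3x3) and "t" (3): a world point X has camera coordinates R X + t. Camera axes: x right, y down, z forward; pixel columns grow to the right and rows downward; lengths in m; the calibration is good to about 2 mm. A picture is of the moment at which its call begins. There is no depth.
- robot.hand_in(): hands the job in; it is judged then, once.
Trained networks look in a picture, given as the dict that the camera call returned (one of the last four; its "shot" number tells which), for a name from the list of things; names that differ only in an ending like _2 or _b are one class to them, and where a whole thing is asked for, a point or a joint stands for the part that bears it (a point fixed in the world has none). Each returns a list of dicts, best first, with "score" (0 to 1); they miss things now and then, are a little off and sometimes report something else, mostly with a low value. They report only what shows in the picture. A call takes as long as a camera call.
- robot.search_frame(target, picture): "centre" ([x, y, z] in m, in world coordinates, good to about 4 mm: the middle of the surface that is visible of it).
- robot.trace(target, picture): "pixels" (420x560 bool, what is visible of it).
The state is a dict: "time": time; "qpos": joint angles; "qvel": joint speeds; "joint_efforts": joint torques, N m; "tool_pos": TCP position; "tool_rot": TCP orientation; "contact_force": force on the tool from outside, world axes, zero at the start; "torque": the same for the moment, N m; "opening": finger opening in m; "grip_force": force on a finger pad.
Only numpy, scipy, OpenCV 4.12 (cv2) and the standard library are available. Lean on these libraries where they do the work, as an engineer would, in place of code of your own. Each camera call takes 0.05 s, during which the arm holds its last target. There are 200 camera calls.

### The job

Get the feeding corner ready for a portion: press down the raised end of the rocker switch on the bamboo bowl stand until that end lies level, then press the long oblong key beside it fully down and let it come back up (leave the small round key alone). Last, press the button on the front ledge of the grey tub fully in, so that the lid pops open and stays open. Only press: leave the bowl, tins, jar, spoon, scoop and brush standing where they are, neither lifted nor pushed aside.

Things in the scene. Friction and masses are not known exactly. Their poses are not given: they have to be found in the camera images.
- stand: Fixed bamboo stand, 210 (x) x 300 (y) x 80 mm high, left or right of centre, yaw within 0.25 rad; origin on the table under its centre. The bowl stands on it at y +45 mm between 30 mm dowels. At its -y end a grey console (200 x 84 mm, centre y -105, top z 102 mm) has three white controls along x: rocker (x -66 mm), oblong key (x 0), small round key (x +62 mm).
- rocker (a joint): White rocker on the console: two wings, each 28 long x 26 mm wide, in a shallow V, pivoting about the stand's x axis at y -105, z 107 mm. Rad: 0 to 0.05 at the start (wing on the stand's -y side raised 25 degrees, outer end 12 mm above the pivot; other wing level); 0.44 when the -y wing is pressed down level and the other is raised. Friction only, stays where left; 1 to 3 N moves it.
- rocker_press (a point): Point on the top face of the rocker's -y wing (raised at the start), 18 mm from the pivot line, mid-width; moves with the wing, about 7.5 mm down to z = 107 mm when that wing lies level.
- zero_key (a joint): Oblong white key, 24 (stand x) x 44 (stand y) mm, standing 9 mm proud of the console. Depth pressed in m: 0 up, 0.005 fully down; spring return, about 4 N when fully down.
- zero_key_top (a point): Centre of the oblong key's top face (stand height 111 mm when up); moves with the key; axes as the stand's.
- unit_key (a joint): Small round white key, 18 mm across, 9 mm proud of the console; not to be pressed. Depth pressed in m, 0 to 0.005, spring return, 4 N.
- unit_key_top (a point): Centre of the small round key's top face; moves with the key.
- tub: Fixed grey plastic tub, 180 (x) x 130 (y) x 110 mm high, shut lid's top at 116 mm; origin on the table under its centre; its front is -x. The front 72 mm is a solid ledge (top at 110 mm) with the button; the lid covers the rest. Stands on the other side of the centre from the stand, yaw within 0.25 rad.
- tub_button (a joint): Round white button, 30 mm across, on the tub's ledge (60 mm in front of the tub's centre), 12 mm proud. Depth in m: 0 out, 0.007 fully in. A linkage swings the lid up 0.1 rad for each mm pressed; 3 to 4 N moves it; it has friction and stays in when released.
- tub_button_top (a point): Centre of the tub button's top face (122 mm above the table when out); moves with the button; axes as the tub's.
- tub_lid (a joint): Flat grey lid of the tub, 104 x 130 x 6 mm, hinged at the tub's far (+x) rim 90 mm behind its centre; angle in rad: 0 shut, about 0.7 when the button is fully in (open, front edge 67 mm up). The shut lid's front edge is 46 mm behind the button's centre and swings up and away from it.
- bowl: White ceramic bowl, 140 mm across, 50 mm high, loose on the stand (rim 130 mm above the table); origin at the centre of its underside. Stays where it is.
- tin_a: Closed tin, 72 mm across, 85 mm high, loose behind the tub; origin at the centre of its underside. Stays where it is.
- tin_b: Flat closed tin, 84 mm across, 45 mm high, loose behind the stand; origin at the centre of its underside. Stays where it is.
- jar: Small closed jar, 44 mm across, 70 mm high, loose between stand and tub, towards the back; origin at the centre of its underside. Stays where it is.
- spoon: Steel tablespoon, 190 mm long, lying loose between stand and tub, its length along its x axis. Stays where it is.
- scoop: Clear plastic scoop, 165 mm long, 36 mm high, lying loose in front of the stand, its length along its x axis. Stays where it is.
- brush: Wooden grooming brush, 170 mm long, 29 mm high, lying loose in front of the tub, its length along its x axis. Stays where it is.

How it is judged:
On the way, in this order (a step that is already met when the one before it is completed fails the run):
1. the rocker's raised end is pressed level (value of joint rocker above 0.37 rad), for 0.1 s.
2. then the oblong key is pressed down (value of joint zero_key above 0.0035 m), for 0.05 s.
3. the oblong key is back up, and then the tub's lid is opened (value of joint zero_key below 0.001 m and value of joint tub_button above 0.006 m and value of joint tub_lid above 0.58 rad), for 0.1 s.
At the end, for the whole second after the job is handed in: The rocker's -y wing is down level (angle above 0.37 of 0.44 rad), both keys are up (under 1 mm), the tub's button is in (over 5.5 of 7 mm) and its lid stands open (over 0.55 rad); the bowl is within 15 mm and the other loose things within 20 mm of where they started (value of joint rocker above 0.37 rad and value of joint each of zero_key, unit_key below 0.001 m and value of joint tub_button above 0.0055 m and value of joint tub_lid above 0.55 rad and distance of bowl from where it was at the start of the episode below 0.015 m and distance of each of tin_a, tin_b, jar, spoon, scoop, brush from where it was at the start of the episode below 0.02 m); the robot touches nothing.
It fails at once if the small round key is pressed (value of joint unit_key above 0.002 m).
It fails at once if the oblong key is pressed before the rocker is switched over (value of joint zero_key above 0.0025 m and value of joint rocker below 0.33 rad).
It fails at once if the tub is opened before the rocker is switched over (value of joint tub_lid above 0.25 rad and value of joint rocker below 0.33 rad).
It fails at once if the oblong key is pressed with the tub already open (value of joint zero_key above 0.0025 m and value of joint tub_lid above 0.25 rad).
It fails at once if a loose thing is lifted or pushed aside (bowl 15 mm, others 20 mm) (distance of bowl from where it was at the start of the episode above 0.015 m or distance of any of tin_a, tin_b, jar, spoon, scoop, brush from where it was at the start of the episode above 0.02 m).
It also fails if it takes over 48 s, if anything falls off the work surface, if the arm or the gripper's body presses on something with over 40 N, if the wrist force passes 120 N, or if a joint passes its speed limit or range.

## Working session

There is one attempt and no reset: what is moved stays moved. The work goes in short steps, Python scripts to look and compute and a tool call to move; the robot and the scene stay as the last step left them, time stands still between calls to the robot, and variables do not carry over. Pictures are saved under pics/ and viewed, at most 10 in all, crops included, and the job is handed in when it is done.

Besides the shell and the picture viewer there is one more tool, called as name(argument=value, ...), one argument or row to a line, values as JSON. apply_moves: Moves the arm, as the interface text tells. Its arguments: {"type":"object","properties":{"motion":{"type":"string"},"force":{"type":"number"}},"required":["motion"]}

```bash
mkdir -p pics
python3 - <<'E'
from cell import robot
import cv2,numpy as np
s=robot.observe();print(s['time'],s['tool_pos'],s['tool_rot'],s['opening'])
for c in ['top','scene']:
    p=robot.read_camera(c);cv2.imwrite(f'pics/{c}0.png',p['img'][:,:,::-1])
    print(c,p['fovy'],p['cx'],p['cy'],p['k1'],np.round(p['R'],3).tolist(),p['t'])
    for n in ['stand','rocker','rocker_press','zero_key','zero_key_top','unit_key','unit_key_top','tub','tub_button','tub_button_top','tub_lid','bowl','jar']:
        print(n,[(np.round(d['centre'],4).tolist(),round(d['score'],2)) for d in robot.search_frame(n,p)[:2]])
E
```

```text
0.0 [0.12908917 0.50840196 0.18684225] [-3.14008168e+00 -2.14993900e-04  2.89280906e+00] 0.09150540227764124
top 43.739757175453036 279.8889989269654 204.95188781192513 -0.05455967124596663 [[0.005, -1.0, 0.001], [-0.983, -0.005, -0.182], [0.182, -0.0, -0.983]] [-0.04200532  0.59783828  1.41792717]
stand [([0.563, 0.1781, 0.0767], 0.9)]
rocker [([0.5181, 0.1178, 0.1086], 0.78)]
rocker_press []
zero_key [([0.5809, 0.1207, 0.1109], 0.52), ([0.7486, 0.2455, 0.0402], 0.18)]
zero_key_top [([0.5767, 0.113, 0.1134], 0.72), ([0.5345, 0.0075, 0.0144], 0.69)]
unit_key [([0.421, 0.2611, 0.0059], 0.44), ([0.7515, 0.2453, 0.042], 0.33)]
unit_key_top []
tub [([0.5652, -0.2062, 0.1249], 0.72)]
tub_button []
tub_button_top [([0.5102, -0.2202, 0.1176], 0.66)]
tub_lid [([0.6089, -0.2096, 0.1171], 0.91)]
bowl [([0.5825, 0.2675, 0.0995], 0.94)]
jar [([0.7166, 0.0011, 0.0741], 0.58)]
scene 52.108293883320776 274.5477717558666 217.75268546582205 -0.07551972792401927 [[-0.373, 0.928, -0.008], [0.613, 0.24, -0.753], [-0.697, -0.285, -0.658]] [ 0.25219265 -0.27288291  1.51785706]
stand [([0.6365, 0.1863, 0.0783], 0.91)]
rocker [([0.5156, 0.112, 0.1096], 0.46)]
rocker_press [([0.5167, 0.1135, 0.1068], 0.58)]
zero_key [([0.5861, 0.1162, 0.114], 0.56)]
zero_key_top [([0.5844, 0.1138, 0.111], 0.47), ([0.6185, -0.1882, 0.1082], 0.26)]
unit_key [([0.3883, 0.292, 0.0318], 0.7), ([0.6452, 0.1187, 0.1085], 0.56)]
unit_key_top []
tub [([0.6201, -0.1883, 0.1072], 0.83)]
tub_button [([0.5117, -0.2195, 0.1189], 0.66)]
tub_button_top [([0.516, -0.217, 0.1187], 0.51)]
tub_lid [([0.6123, -0.2091, 0.1191], 0.56)]
bowl [([0.5559, 0.2642, 0.1051], 0.77)]
jar [([0.7388, 0.0058, 0.0474], 0.8)]
```

View pics/top0.png

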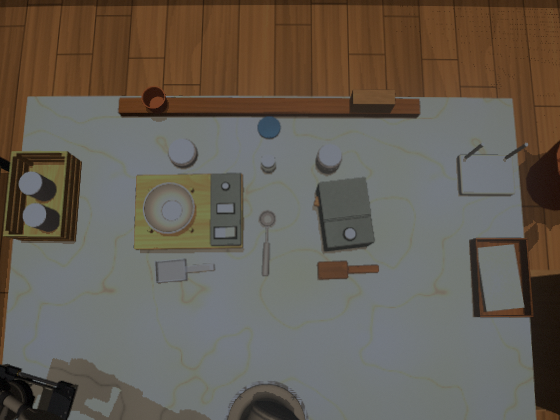

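View pics/scene0.png

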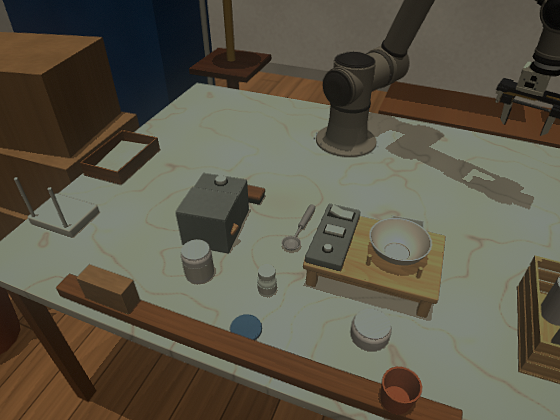

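The top view shows the rocker at (225,232), oblong key at (225,209), round key at (225,186) and tub button at (349,233). In the scene view they are at about (343,213), (334,230), (328,248) and (221,181). Next I refine these with blob centroids intersected with the known heights.

```bash
cat > h.py <<'E'
import numpy as np,cv2
from cell import robot
def cam(p):
    f=210/np.tan(np.radians(p['fovy']/2)); return f,np.array(p['R']),np.array(p['t'])
def back(p,uv,z):
    f,R,t=cam(p); d=np.array([(uv[0]-p['cx'])/f,(uv[1]-p['cy'])/f]); s=d.copy()
    for _ in range(20): s=d/(1+p['k1']*(s@s))
    r=R.T@np.array([s[0],s[1],1]); c=-R.T@t
    return c+r*(z-c[2])/r[2]
def proj(p,X):
    f,R,t=cam(p); c=R@np.array(X)+t; s=c[:2]/c[2]; s=s*(1+p['k1']*(s@s)); return s*f+[p['cx'],p['cy']]
E
python3 - <<'E'
from h import *
seeds={'top':dict(rock=(225,232,.109),key=(225,209,.111),unit=(225,186,.111),btn=(349,233,.122)),
'scene':dict(rock=(343,213,.109),key=(334,230,.111),unit=(328,248,.111),btn=(221,181,.122))}
for c in seeds:
    p=robot.read_camera(c); g=p['img'].min(2)
    for n,(u,v,z) in seeds[c].items():
        w=g[v-14:v+15,u-16:u+17]; th=(w[11:18,13:20].max()*.75)
        k,l,st,ce=cv2.connectedComponentsWithStats((w>th).astype(np.uint8))
        i=1+np.argmin([np.hypot(*(x-[16,14]))-(.05*s[4]) for x,s in zip(ce[1:],st[1:])])
        uv=ce[i]+[u-16,v-14]; print(c,n,np.round(uv,1),st[i],np.round(back(p,uv,z),4))
    u0,v0,w0,h0=(200,165,170,90) if c=='top' else (170,160,210,120)
    k=4 if c=='top' else 3
    im=np.clip(p['img'][v0:v0+h0,u0:u0+w0,::-1].astype(float)*1.6,0,255).astype(np.uint8)
    cv2.imwrite(f'pics/{c}1.png',cv2.resize(im,None,fx=k,fy=k,interpolation=cv2.INTER_CUBIC))
a=cv2.imread('pics/top1.png');b=cv2.imread('pics/scene1.png')
cv2.imwrite('pics/both.png',cv2.resize(np.vstack([a,np.pad(b,((0,0),(0,50),(0,0)))]),(510,540)))
E
```

```text
top rock [224.7 231.8] [  6   9  20  10 183] [0.5138 0.1092 0.109 ]
top key [224.6 207.5] [  8   9  16   8 127] [0.5798 0.1108 0.111 ]
top unit [224.8 185.5] [13 11  6  6 28] [0.6408 0.1117 0.111 ]
top btn [349.6 233.1] [12  9 10 11 87] [ 0.5103 -0.2248  0.122 ]
scene rock [343.9 206. ] [  0   0  33  20 408] [0.4873 0.1122 0.109 ]
scene key [334.5 228.6] [  7   8  20  10 119] [0.579  0.1136 0.111 ]
scene unit [327.2 246. ] [12 10  7  5 31] [0.6409 0.1141 0.111 ]
scene btn [222.1 172. ] [  0   0  33  15 335] [ 0.4824 -0.2309  0.122 ]
```

View pics/both.png

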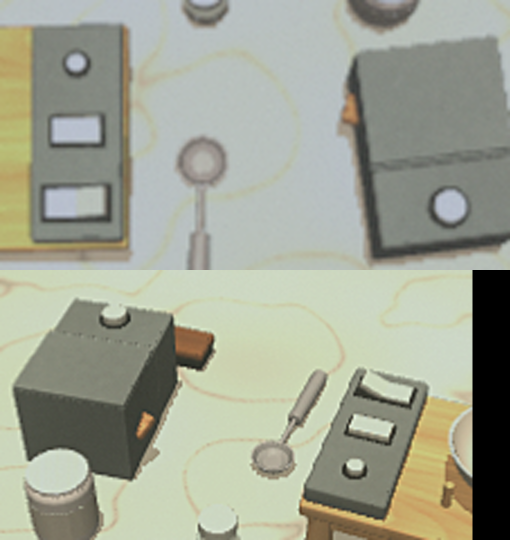

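apply_moves(
  motion="0 0 0 0 0 0 -0.125;0 0 0 0 0 0 -0.124;0 -3.2 -3.5 0 0 0 0;0 -3.2 -3.5 0 0 0 0;0 -3.2 -3.5 0 0 0 0;0 -3.2 -3.5 0 0 0 0;0 -3.2 -3.5 0 0 0 0;0 -3.2 -3.5 0 0 0 0;0 -3.2 -3.5 0 0 0 0;0 -3.2 -3.5 0 0 0 0;0 -3.2 -3.5 0 0 0 0;0 -3.2 -3.5 0 0 0 0;0 -3.2 -3.5 0 0 0 0;0 -3.2 -3.5 0 0 0 0;0 0 0 1 0 0 0;0 0 0 1 0 0 0;0 0 0 0 0 0 0",
  force=20,
)

```text
time: 3.62
tool_pos: [0.5119, 0.0899, 0.1665]
tool_rot: [3.141, -0.003, -3.14]
contact_force: [0.8, 1.0, 0.8]
opening: 0.0002
grip_force: 0.0
```

apply_moves(
  motion="0 -0.2 0 1.2 0 0 0;0 0 0 1.2 0 0 0;0 0 0 1 0 0 0;0 0 0 0 0 0 0;0 0 0 0 0 0 0",
)

```text
time: 4.25
tool_pos: [0.5155, 0.0889, 0.1337]
tool_rot: [3.142, 0.0, -3.141]
contact_force: [0.4, 0.2, -0.8]
opening: 0.0001
grip_force: 0.0
```

Run:
```python
from h import *
s=robot.observe();print(s['tool_pos'],s['contact_force'])
o=[]
for c,(u,v) in dict(scene=(340,200),top=(225,225)).items():
    p=robot.read_camera(c); print(proj(p,s['tool_pos']),proj(p,[.514,.0945,.1145]))
    im=p['img'][v-45:v+45,u-45:u+45,::-1]; o.append(cv2.resize(np.clip(im*1.6,0,255).astype(np.uint8),(380,380),interpolation=2))
cv2.imwrite('pics/near.png',np.hstack(o))
```

```text
[0.5155406  0.08891462 0.133668  ] [ 0.41496668  0.1757261  -0.81357252]
[332.66133648 202.85371238] [334.39063505 209.03943406]
[231.37352057 229.988917  ] [229.91998714 231.51695313]
```

View pics/near.png

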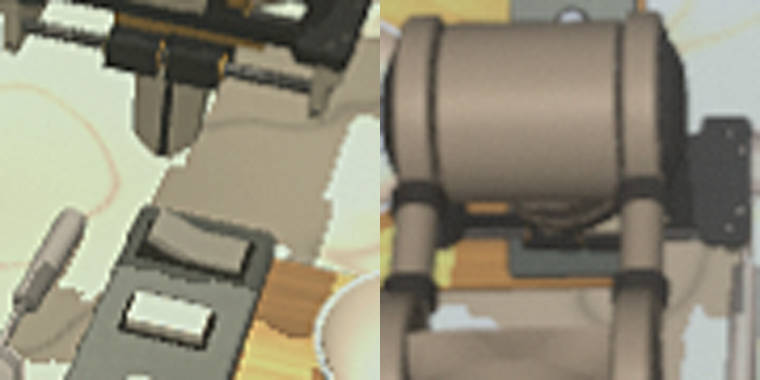

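The tip shows at about (333,192), but the TCP projects to (333,203). I'll check that mismatch before pressing.

Run:
```python
from h import *
s=robot.observe();print(s['tool_pos'],s['time'],s['qpos'])
p=robot.read_camera('scene'); T=s['tool_pos']
print('start tcp',proj(p,[.129,.508,.187]))
im=np.clip(p['img'][:,:,::-1]*1.6,0,255).astype(np.uint8)
k=6;u0,v0=285,140;im=cv2.resize(im[v0:v0+95,u0:u0+110],None,fx=k,fy=k,interpolation=2)
def dot(X,c):
    q=((proj(p,X)-[u0,v0]+.5)*k).astype(int);cv2.circle(im,tuple(map(int,q)),3,c,-1)
dot(T,(0,0,255));dot(T+[0,0,.03],(0,255,0));dot(T+[0,0,.066],(255,0,0))
ex=np.array([1,.02,0]);ey=np.array([-.02,1,0]);O=np.array([.5795,.1118,0])
for a in(-100,100):
    for b in(-42,42): dot(O+ex*a/1e3+ey*b/1e3+[0,0,.102],(255,0,255))
cv2.imwrite('pics/near2.png',im)
```

```text
[0.51567867 0.0889186  0.13393731] 4.35 [ 2.41761575e-02  3.88027847e-01  1.61196533e+00  8.22309872e-05
  1.14067591e+00 -1.54681125e+00]
start tcp [517.16070267 141.14051348]
```

View pics/near2.png

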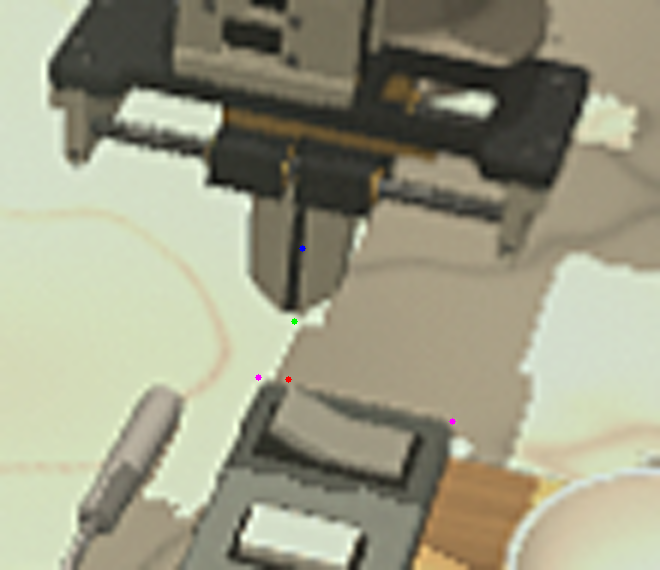

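apply_moves(
  motion="0 0 0 0.8 0 0 0;0 0 0 0.6 0 0 0;0 0 0 0.4 0 0 0;0 0 0 0 0 0 0;0 0 0 0 0 0 0",
)

```text
time: 5.03
tool_pos: [0.5155, 0.0889, 0.1156]
tool_rot: [3.141, 0.0, -3.141]
contact_force: [-0.4, -0.4, -0.3]
opening: 0.0006
grip_force: 0.0
```

```bash
cat > v.py <<'E'
from h import *
import sys
s=robot.observe();print(s['tool_pos'],s['time'],s['contact_force'],s['torque'])
u0,v0=int(sys.argv[2]),int(sys.argv[3]);k=6;o=[]
p=robot.read_camera('scene'); T=s['tool_pos']
im=np.clip(p['img'][:,:,::-1]*1.6,0,255).astype(np.uint8)
im=cv2.resize(im[v0:v0+95,u0:u0+110],None,fx=k,fy=k,interpolation=2)
q=((proj(p,T)-[u0,v0]+.5)*k).astype(int);cv2.circle(im,tuple(map(int,q)),3,(0,0,255),-1)
cv2.imwrite(f'pics/{sys.argv[1]}.png',im)
E
python3 v.py n3 285 140
```

```text
[0.51547429 0.08894855 0.11560384] 5.025 [-0.38773374 -0.36556469 -0.27518398] [ 0.06062546  0.02534684 -0.0377436 ]
```

View pics/n3.png

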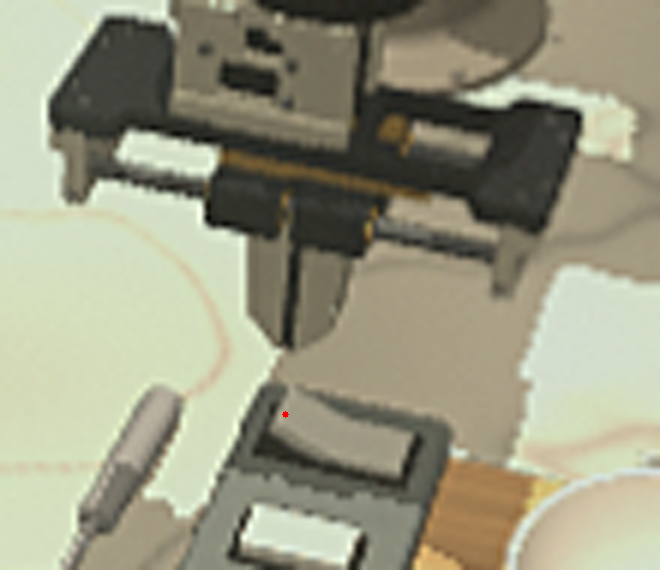

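The tip shows about 30 mm above where the reported z puts it, and there is no contact at 0.1156. So I'll descend in small steps, guided by the force.

apply_moves(
  motion="0 0 0 0.5 0 0 0;0 0 0 0.5 0 0 0;0 0 0 0.4 0 0 0;0 0 0 0 0 0 0;0 0 0 0 0 0 0",
)

```text
time: 5.7
tool_pos: [0.5154, 0.089, 0.1016]
tool_rot: [3.141, 0.0, -3.141]
contact_force: [-0.7, 0.5, -0.5]
opening: 0.0005
grip_force: 0.0
```

apply_moves(
  motion="0 0 0 0.4 0 0 0;0 0 0 0.3 0 0 0;0 0 0 0.2 0 0 0;0 0 0 0 0 0 0;0 0 0 0 0 0 0",
)

```text
time: 6.32
tool_pos: [0.5154, 0.0889, 0.0926]
tool_rot: [3.142, 0.0, -3.141]
contact_force: [0.5, -0.0, 0.5]
opening: 0.0006
grip_force: 0.0
```

```bash
python3 v.py n4 285 140
```

```text
[0.51540522 0.08894875 0.09257411] 6.325 [ 0.48256518 -0.03924934  0.53454114] [ 0.04678175 -0.02132304  0.00160957]
```

View pics/n4.png

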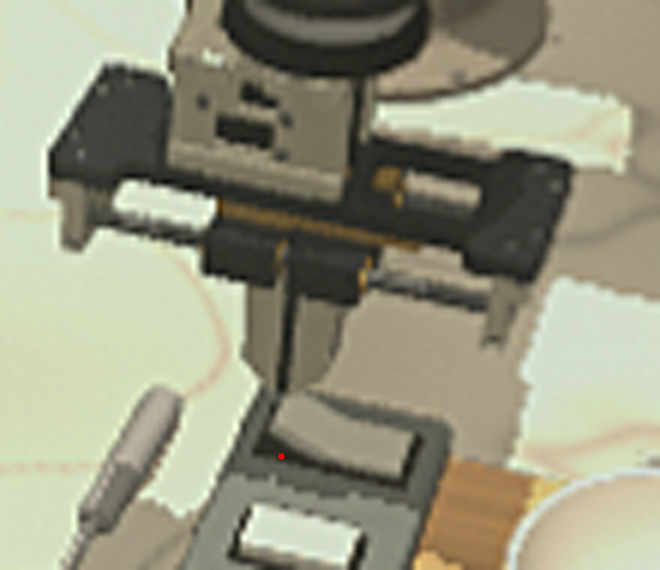

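Run:
```python
from h import *
s=robot.observe();T=np.array(s['tool_pos']);p=robot.read_camera('top')
k=5;u0,v0=165,160
im=np.clip(p['img'][:,:,::-1]*1.8,0,255).astype(np.uint8);im=cv2.resize(im[v0:v0+110,u0:u0+140],None,fx=k,fy=k,interpolation=2)
for d,c in (((0,0,.03),(0,255,0)),((-.042,-.017,0),(0,0,255))):
    P=[((proj(p,T+d+np.array([a*.0375,b*.095,.09]))-[u0,v0]+.5)*k) for a,b in((1,1),(1,-1),(-1,-1),(-1,1))]
    cv2.polylines(im,[np.int32(P)],True,c,1)
cv2.imwrite('pics/t5.png',im)
```

```text
(no output)
```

View pics/t5.png

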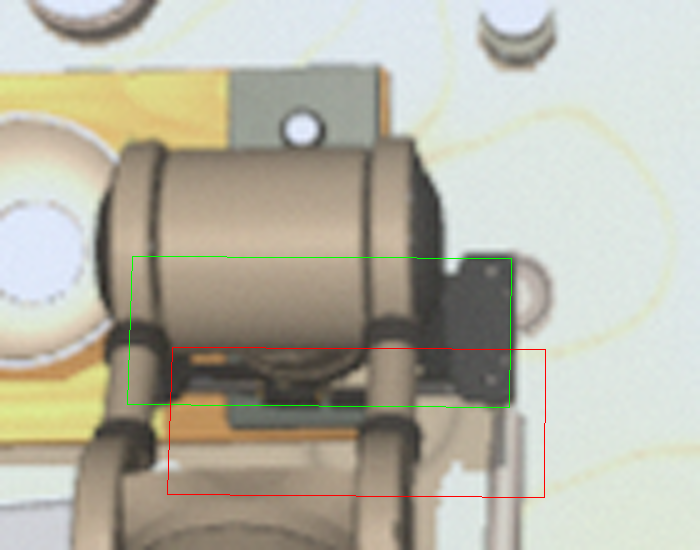

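The green outline (z +30 mm) matches the gripper and the red one does not. So the reported z reads about 30 mm low, while x and y are right. The rocker should be level at a reported z of about 0.077.

apply_moves(
  motion="0 0 0 0.3 0 0 0;0 0 0 0.3 0 0 0;0 0 0 0.2 0 0 0;0 0 0 0 0 0 0",
)

```text
time: 6.92
tool_pos: [0.5152, 0.089, 0.0843]
tool_rot: [3.142, -0.0, -3.141]
contact_force: [-0.4, 0.0, -0.3]
opening: 0.0003
grip_force: 0.0
```

apply_moves(
  motion="0 0 0 0.2 0 0 0;0 0 0 0.2 0 0 0;0 0 0 0 0 0 0;0 0 0 0 0 0 0",
)

```text
time: 7.42
tool_pos: [0.5154, 0.0889, 0.0805]
tool_rot: [3.142, 0.0, -3.141]
contact_force: [0.2, -0.5, -1.0]
opening: 0.0005
grip_force: 0.0
```

apply_moves(
  motion="0 0 0 0.2 0 0 0;0 0 0 0 0 0 0;0 0 0 0 0 0 0",
)

```text
time: 7.8
tool_pos: [0.5154, 0.089, 0.0786]
tool_rot: [3.141, 0.0, -3.141]
contact_force: [0.9, -0.0, 0.7]
opening: 0.0003
grip_force: 0.3
```

apply_moves(
  motion="0 0 0 0.2 0 0 0;0 0 0 0 0 0 0;0 0 0 0 0 0 0",
)

```text
time: 8.18
tool_pos: [0.5153, 0.089, 0.0764]
tool_rot: [3.141, -0.0, -3.141]
contact_force: [0.4, 0.1, 1.1]
opening: 0.0008
grip_force: 0.2
```

apply_moves(
  motion="0 0 0 0.2 0 0 0;0 0 0 0 0 0 0;0 0 0 0 0 0 0",
)

```text
time: 8.55
tool_pos: [0.5152, 0.0891, 0.0744]
tool_rot: [3.141, -0.0, -3.141]
contact_force: [0.4, -0.9, -1.0]
opening: 0.0007
grip_force: 0.1
```

apply_moves(
  motion="0 0 0 0.15 0 0 0;0 0 0 0 0 0 0;0 0 0 0 0 0 0",
)

```text
time: 8.93
tool_pos: [0.5152, 0.089, 0.0729]
tool_rot: [3.141, -0.0, -3.141]
contact_force: [0.2, 0.0, 0.4]
opening: 0.0006
grip_force: 0.0
```

apply_moves(
  motion="0 0 0 0.15 0 0 0;0 0 0 0 0 0 0;0 0 0 0 0 0 0",
)

```text
time: 9.3
tool_pos: [0.5153, 0.089, 0.0714]
tool_rot: [3.141, -0.0, -3.141]
contact_force: [0.1, 0.6, 0.4]
opening: 0.0006
grip_force: 0.0
```

```bash
python3 v.py n6 285 140
```

```text
[0.51530796 0.08900404 0.07144461] 9.3 [0.08200962 0.56063653 0.41164769] [ 0.03179423 -0.05648677  0.02430774]
```

View pics/n6.png

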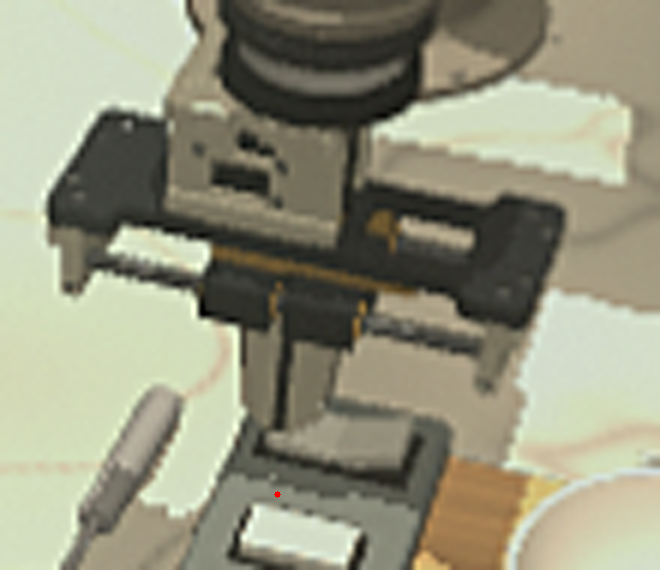

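The wing is going down: its -y end is now low, at about (270,440) in the crop, and the far end is rising. I'll keep on until the stop.

apply_moves(
  motion="0 0 0 0.1 0 0 0;0 0 0 0.1 0 0 0;0 0 0 0 0 0 0;0 0 0 0 0 0 0",
)

```text
time: 9.85
tool_pos: [0.5154, 0.089, 0.0695]
tool_rot: [3.141, -0.0, -3.141]
contact_force: [0.5, -0.1, 0.8]
opening: 0.0003
grip_force: 0.0
```

apply_moves(
  motion="0 0 0 0.1 0 0 0;0 0 0 0.1 0 0 0;0 0 0 0 0 0 0;0 0 0 0 0 0 0",
)

```text
time: 10.35
tool_pos: [0.5154, 0.089, 0.068]
tool_rot: [3.141, 0.0, -3.141]
contact_force: [-1.7, -0.7, 5.5]
opening: 0.0003
grip_force: 2.5
```

apply_moves(
  motion="0 0 0 0.05 0 0 0;0 0 0 0 0 0 0;0 0 0 0 0 0 0",
)

```text
time: 10.72
tool_pos: [0.5154, 0.089, 0.0679]
tool_rot: [3.142, 0.001, -3.141]
contact_force: [-4.2, -0.7, 7.8]
opening: 0.0007
grip_force: 4.2
```

apply_moves(
  motion="0 0 0 -1 0 0 0;0 0 0 -1 0 0 0;0 0 0 -1 0 0 0;0 -3.2 1.1 0 0 0 0;0 -3.2 1.2 0 0 0 0;0 0 0 0.8 0 0 0;0 0 0 0.8 0 0 0;0 0 0 0 0 0 0;0 0 0 0 0 0 0",
)

```text
time: 11.85
tool_pos: [0.579, 0.1118, 0.0813]
tool_rot: [3.142, -0.0, 3.142]
contact_force: [0.3, 0.6, -0.7]
opening: 0.0002
grip_force: 0.0
```

```bash
python3 v.py n7 285 140
python3 - <<'E'
import cv2,numpy as np
a=cv2.imread('pics/n6.png')[240:,180:];b=cv2.imread('pics/n7.png')[150:,100:560];cv2.imwrite('pics/n7c.png',b)
E
```

```text
[0.57896809 0.11175491 0.08126188] 11.85 [ 0.26991513  0.56653616 -0.74642323] [0.04687716 0.02246481 0.02771515]
```

View pics/n7c.png

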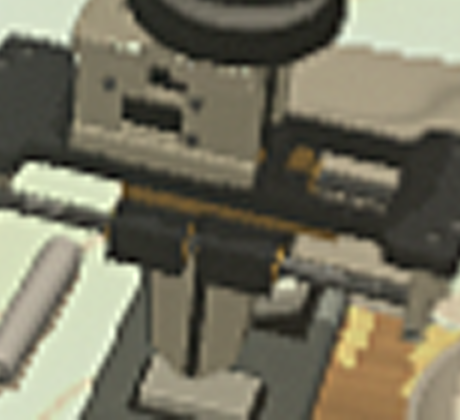

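The tip stands just above the oblong key, and the rocker's far wing is up behind the finger. Next I press the key down to its stop.

apply_moves(
  motion="0 0 0 0.4 0 0 0;0 0 0 0.4 0 0 0;0 0 0 0.2 0 0 0;0 0 0 0 0 0 0;0 0 0 0 0 0 0",
)

```text
time: 12.52
tool_pos: [0.5792, 0.1119, 0.0711]
tool_rot: [-3.142, -0.0, -3.141]
contact_force: [-0.9, -0.6, 1.7]
opening: 0.0004
grip_force: 0.7
```

apply_moves(
  motion="0 0 0 0.2 0 0 0;0 0 0 0.2 0 0 0;0 0 0 0 0 0 0;0 0 0 0 0 0 0",
)

```text
time: 13.02
tool_pos: [0.5794, 0.112, 0.0672]
tool_rot: [3.142, 0.0, -3.141]
contact_force: [-1.8, -0.7, 4.1]
opening: 0.0005
grip_force: 2.0
```

apply_moves(
  motion="0 0 0 0.1 0 0 0;0 0 0 0.05 0 0 0;0 0 0 0 0 0 0;0 0 0 0 0 0 0",
)

```text
time: 13.52
tool_pos: [0.5795, 0.112, 0.0668]
tool_rot: [3.142, 0.001, -3.141]
contact_force: [-4.1, -0.5, 12.1]
opening: 0.0005
grip_force: 6.0
```

The key reached its stop at 12 N, with a true z of 0.106, so the z bias is 39 mm. Now up and over to the tub button.

apply_moves(
  motion="0 0 0 -1 0 0 0;0 0 0 -2 0 0 0;0 0 0 -2 0 0 0;0 1 -4.8 0 0 0 0;0 1 -4.8 0 0 0 0;0 1 -4.8 0 0 0 0;0 1 -4.8 0 0 0 0;0 1 -4.8 0 0 0 0;0 1 -4.8 0 0 0 0;0 1 -4.8 0 0 0 0;0 0 0 1 0 0 0;0 0 0 1 0 0 0;0 0 0 0 0 0 0;0 0 0 0 0 0 0",
)

```text
time: 15.28
tool_pos: [0.5098, -0.223, 0.0956]
tool_rot: [3.141, 0.0, -3.14]
contact_force: [0.2, -1.0, -0.6]
opening: 0.0002
grip_force: 0.0
```

Run:
```python
from h import *
s=robot.observe();print(s['tool_pos'])
p=robot.read_camera('scene')
for n in ['rocker','tub_button','tub_button_top']:
    print(n,[(np.round(d['centre'],4).tolist(),round(d['score'],2)) for d in robot.search_frame(n,p)[:2]])
```

```text
[ 0.50981142 -0.22303774  0.09556777]
rocker [([0.518, 0.1154, 0.11], 0.64)]
tub_button [([0.585, 0.113, 0.1086], 0.73)]
tub_button_top [([0.5184, -0.2202, 0.122], 0.42)]
```

apply_moves(
  motion="0 0 0.1 0.5 0 0 0;0 0 0 0.5 0 0 0;0 0 0 0.2 0 0 0;0 0 0 0.2 0 0 0;0 0 0 0.2 0 0 0;0 0 0 0.2 0 0 0;0 0 0 0 0 0 0;0 0 0 0 0 0 0",
)

```text
time: 16.48
tool_pos: [0.5097, -0.2233, 0.0774]
tool_rot: [-3.141, 0.001, -3.141]
contact_force: [0.3, 1.0, 0.0]
opening: 0.0002
grip_force: 0.0
```

apply_moves(
  motion="0 0 0 0.1 0 0 0;0 0 0 0.1 0 0 0;0 0 0 0.1 0 0 0;0 0 0 0 0 0 0;0 0 0 0 0 0 0",
)

```text
time: 17.1
tool_pos: [0.5098, -0.2233, 0.076]
tool_rot: [-3.141, 0.002, -3.141]
contact_force: [-2.9, 0.3, 11.5]
opening: 0.0008
grip_force: 5.7
```

At the stop: z 0.076 and 11.5 N, as predicted. Now raise clear and check.

apply_moves(
  motion="0 0 0 -1 0 0 0;0 0 0 -2 0 0 0;0 0 0 -3 0 0 0;0 3 0 -4 0 0 0;0 4 0 -2 0 0 0;0 4 0 0 0 0 0;0 0 0 0 0 0 0;0 0 0 0 0 0 0",
)

```text
time: 18.1
tool_pos: [0.4001, -0.2234, 0.1948]
tool_rot: [-3.141, 0.001, 3.141]
contact_force: [0.7, -0.1, 0.1]
opening: 0.0004
grip_force: 0.0
```

Run:
```python
from h import *
s=robot.observe();print(s['tool_pos'],s['time'],s['contact_force'])
for c in('top','scene'):
    p=robot.read_camera(c); cv2.imwrite(f'pics/end_{c}.png',p['img'][:,:,::-1])
    for n in ['tub_lid','tub_button','rocker','bowl','jar']:
        print(c,n,[(np.round(d['centre'],4).tolist(),round(d['score'],2)) for d in robot.search_frame(n,p)[:2]])
    if c=='scene':
        a=cv2.imread('pics/scene0.png',0); b=cv2.imread('pics/end_scene.png',0)
        for im in(a,b): print(im[202:222:2,326:358:2])
        m=robot.trace('tub_lid',p)
        if m: q=np.argwhere(m[0]['pixels']);print('lid rows/cols',q.min(0),q.max(0))
```

```text
[ 0.40007836 -0.22338439  0.1947557 ] 18.1 [ 0.65483702 -0.11442797  0.11573607]
top tub_lid [([0.6207, -0.2069, 0.1557], 0.71)]
top tub_button []
top rocker [([0.5184, 0.116, 0.1059], 0.58)]
top bowl [([0.5822, 0.2657, 0.0993], 0.79)]
top jar []
scene tub_lid [([0.624, -0.2043, 0.1484], 0.74)]
scene tub_button []
scene rocker [([0.5161, 0.1131, 0.1102], 0.77)]
scene bowl [([0.5561, 0.2661, 0.1035], 0.83), ([0.432, -0.164, 0.0276], 0.67)]
scene jar [([0.7378, 0.0065, 0.0489], 0.85), ([0.5842, 0.1124, 0.1098], 0.61)]
[[130 132 134 131 130 130 130 130 130 131 130 130 130 131 131 131]
 [132  94  88  95 114 134 134 133 130 131 130 131 130 131 130 131]
 [138  78  84 113 133 122  84  90 102 117 136 135 132 132 130 130]
 [ 77  85  27 137 130 131 133 109  75  79  83  90  99 110 138 135]
 [ 78  89  74 138 132 130 130 132 130 124 111  87  77  81  82  81]
 [ 87  45  51  77 113 133 130 130 131 130 132 133 131 128  52  88]
 [ 89  30  33  35  65  87 125 132 131 130 129 130 131 135  31  88]
 [ 87  80  64  27  29  39  64  86 115 140 136 133 135  73  52  86]
 [ 85  85  85  87  85  81  61  27  33  45  67  88 106  22  86  85]
 [ 84  85  84  85  84  84  85  86  83  79  59  26  29  37  87  73]]
[[134 135 137 136 134 134 134 134 134 134 134 134 134 133 134 133]
 [136  96  91 101 113 140 139 136 135 134 134 134 134 134 134 135]
 [141  81  88  82  81  81  82  95 105 121 140 138 135 134 135 134]
 [ 79  86  21 141 130 115  90  78  79  79  79  96 114 133 140 138]
 [ 80  92  64 136 134 136 137 138 131 126 133 132 131 123  86  83]
 [ 89  40 151 135 135 134 134 135 130 129 129 129 130  95  58  90]
 [ 91  25  83 106 131 143 139 137 132 134 136 137 124  81  36  90]
 [ 89  82  61  23  34  52  82  87  87  85  77  75  63  29  55  87]
 [ 86  87  88  90  87  83  60  27  36  35  30  30  30  33  88  87]
 [ 87  86  87  86  88  86  87  89  85  81  63  29  29  40  89  76]]
lid rows/cols [218 370] [264 431]
```

```bash
python3 -c "
from cell import robot
print(robot.hand_in())"
```

```text
the job is handed in; nothing more can be done
None
```

I pressed the rocker level, pressed the oblong key fully and let it come back up, and opened the tub lid, which stayed up in the last pictures. The job is handed in, but the hand-in call returned no verdict.

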